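# Slide the board carrier into its locating notches and close the keeper

### The job

The circuit board in its black carrier sits part-way along the rails of the metal loading fixture: push it along the rails by its upright end wall, without picking it up, until you feel it drop into the locating notches and it sits fully down. Then push the small keeper bar by its upright peg right round to its stop, so that it lies over the end of the board. Leave everything else on the bench where it is, and finish with the hand clear.

Things in the scene. Friction and masses are not known exactly. Their poses are not given: they have to be found in the camera images.
- fixture: aluminium loading fixture fixed to the bench, base plate 150 (x) by 315 mm (y), 10 mm thick, from y = -180 to +135 mm. Its x points away from the robot, its y to the robot's left (yaw within 0.3 rad). Origin on the bench under the centre of the place where the seated board belongs. The board is pushed along fixture +y, 45 to 85 mm
- rail_notch (a point): centre of one notch, level with the rail top, 30 mm above the bench. Two steel rails run along fixture y at x = -50 and +50 mm, each with notches 20 mm long, 8 mm deep, at y = -65 and +65 mm; this one is at (-50, +65). Outside the rails are side guides at x = -60 and +60 mm, 6 mm thick, tops 42 mm above the bench, from y = -165 to +70 mm
- board: loose black carrier, 0.3 to 0.6 kg, with a green circuit board: plate 110 (x) by 160 (y) by 8 mm on four feet 6 mm high, 14 mm long at x = +-50, y = +-65 mm. Axes as the fixture's; origin central, level with the feet's undersides: 30 mm above the bench on the rails, 24 mm once dropped in (plate resting on the rails), then within 3 mm of the fixture's origin along y
- board_end (a point): middle of the outer (-y) face of the board's upright end wall, 18 mm above the board's origin: push here, along fixture +y. The wall, 110 mm wide and 8 mm thick, spans 12 mm below to 12 mm above this point. The board slides at 1 to 10 N, drops by its own weight (an end may settle only when the finger backs off) and the notch ends then stop it firmly
- board_lead (a point): middle of the top edge of the plate's other (+y) end, 14 mm above the board's origin and 80 mm from its centre; the keeper goes over here. Parts on the board reach at most 34 mm above its origin, and less than 22 mm in the half towards this end
- keeper (a joint): keeper angle, rad: 0 = closed on its stop, pointing along fixture -y over the board's end; grows as it swings towards the robot (1.57: pointing along fixture -x). Starts between 1.3 and 1.9, limit 2.0. Stays where left; moves with under 2 N at the peg. To close, push the peg on an arc of 50 mm radius about the pivot, towards fixture -y, then +x
- keeper_pivot (a point): the keeper's vertical pivot, at fixture x = 0, y = +105 mm, at the height of the bar's underside, 41 mm above the bench. The keeper is a dark steel bar 16 mm wide, 8 mm thick, reaching 60 mm from the pivot; it clears the seated board's plate by 3 mm, but an undropped board is in its way
- keeper_peg (a point): centre of the top of the keeper's upright steel peg, 12 mm across, standing 30 mm above the bar, top 79 mm above the bench, 50 mm from the pivot. Push it square to the bar, on the side away from where it must go; pushed too obliquely it jams. A finger 60 mm or more above the bench passes over the bar, the pivot and the seated board
- spool: grey solder-wire spool standing on its flange, 64 mm across, 46 mm tall; origin under its centre
- driver: screwdriver lying on the bench on the robot's side of the fixture, 170 mm long, roughly parallel to the rails
- jar: small jar with white lid, 48 mm across, 60 mm tall; origin under its centre
- bin: loose open black bin, 100 x 140 x 50 mm; origin under its centre
- meter: grey hand-held multimeter lying flat, 150 x 78 x 36 mm; origin under its centre
- tape: roll of tape lying flat, 90 mm across, 19 mm high; origin under its centre
- mug: white mug, 76 mm across, 90 mm tall; origin under its centre
Mind the look-alikes: they are no part of the job. What is shaped like the board but yellow is not meant.

How it is judged:
By the outcome, as a careful person would: the job done as asked, in the order asked, and still so for the second after the job is handed in, with the robot touching nothing.
It also fails if it takes over 51 s, if anything falls off the work surface, if the arm or the gripper's body presses on something with over 40 N, if the wrist force passes 120 N, or if a joint passes its speed limit or range.

### The arm

A 6-joint arm with a two-finger parallel gripper is mounted at the origin on the work surface. World frame = base frame: x ahead of the robot, y to its left, z up, the work surface at z = 0. Lengths are in m, angles in rad, forces in N, time in s.
With the tool pointing down it reaches from about 0.275 to 0.825 m from the base axis. Payload 5.2 kg.
Tool frame: the origin (TCP) lies between the finger pads; the fingertips stand 11 mm ahead of it and the grasp point (between the pads) lies 8 mm behind it; z points along the fingers, y is the line along which they close (so a half turn about z gives the same grasp; the last joint's range is limited). The gripper opens to 93 mm and grips with 3 to 60 N. Pads are 15 mm wide; open, the fingers measure 128 mm over their backs; the gripper's body (75 mm by 188 mm) begins 65 mm behind the grasp point.
Start: joints at [1.131, 0.259, 1.535, -0, 1.348, -0.203], TCP at [0.129, 0.535, 0.23] pointing down, gripper open.
Joint ranges: [-3.14, 3.14], [-0.91, 2.08], [0.19, 2.58], [-1.22, 4.36], [0.22, 2.71], [-3.12, 3.12]. Speed limits (rad/s): [2.57, 2.57, 3.14, 3.14, 3.14, 3.14].

### API

Orientations are given as [roll, pitch, yaw] about the fixed x, y, z axes, in that order (R = Rz(yaw) Ry(pitch) Rx(roll)).
In Python, from rig import r gives the robot as it stands. The module is installed in compiled form; this text tells all that it offers.
- The arm moves only by the tool carry_out, never from a script. Its argument "deltas" is a list of rows, each a list of 3 entries, a list of its own where there are three numbers: the finger opening in mm, from 0 to 93, then the shift along the tool's x, y, z in mm, then the turn, a rotation vector about the tool's x, y, z in rad. A call has exactly 8 rows; each row shifts and turns the commanded pose from where the row before left it, along the tool's axes as they then stand; what a row does not reach is not made up. A row lasts 1/12 s, in which the tool goes at most 41.7 mm and 7.16 degrees, less where a joint would pass 70% of its speed; a pose out of reach is approached as far as the arm can. A call with a gripper value outside its range is refused whole. The fingers move at their own pace and stop on an object; "squeeze" is the grip in N (left out, the last holds). Time passes only in rows, so rows that do not move let the fingers close, or fill a call up. It gives the time, the measured TCP pose, the force, the opening and the grip force at its end, in the units of the state.
- r.state(): the state, without advancing time (a new reading comes with each control period).
- r.capture(name): name is "scene" or "top" or "wrist"; returns a dict with "pixels" (400x640x3 uint8, red, green, blue), "fx", "fy", "cx", "cy" (pixels), "k1" (the pictures are not rectified: a ray, as slopes to the right and down, at radius r is drawn at 1 + k1 r^2 times it, then the intrinsics apply), "eye" and "rotation" of the camera in the world. Camera axes: x right, y down, z forward; pixel columns grow to the right and rows downward; lengths in m; the calibration is good to about 2 mm. A picture is of the moment at which its call begins. There is no depth.
- r.close_job(): hands the job in; it is judged then, once.
The state is a dict: "t": time; "q": joint angles; "qd": joint speeds; "tau": joint torques, N m; "ee_pos": TCP position; "tool_rot": TCP orientation; "ft_force": force on the tool from outside, world axes, zero at the start; "torque": the same for the moment, N m; "finger_gap": finger opening in m; "grip_force": force on a finger pad.
Only numpy, scipy, OpenCV 4.12 (cv2) and the standard library are available. Lean on these libraries where they do the work, as an engineer would, in place of code of your own. Each camera call takes 0.05 s, during which the arm holds its last target. There are 200 camera calls.

## Working session

There is one attempt and no reset: what is moved stays moved. The work goes in short steps, Python scripts to look and compute and a tool call to move; the robot and the scene stay as the last step left them, time stands still between calls to the robot, and variables do not carry over. Pictures are saved under pics/ and viewed, at most 10 in all, crops included, and the job is handed in when it is done.

Besides the shell and the picture viewer there is one more tool, called after "Call:" by a JSON object that holds its "op" and its "data", one argument or row to a line. carry_out: Moves the arm, as the interface text tells. Its arguments: {"type":"object","properties":{"deltas":{"type":"array"},"squeeze":{"type":"number"}},"required":["deltas"]}

```bash
mkdir -p pics
cat > h.py <<'E'
import numpy as np, cv2
from rig import r
def cap(n):
    c=r.capture(n); return c
def save(c,f,box=None,s=1):
    p=c["pixels"][:,:,::-1]
    if box: p=p[box[1]:box[3],box[0]:box[2]]
    cv2.imwrite("pics/"+f,cv2.resize(p,None,fx=s,fy=s,interpolation=cv2.INTER_CUBIC))
def ray(c,u,v):
    K=np.array([[c["fx"],0,c["cx"]],[0,c["fy"],c["cy"]],[0,0,1.]])
    x,y=cv2.undistortPoints(np.array([[[u,v]]],float),K,np.array([c["k1"],0,0,0,0.]))[0,0]
    return np.array(c["eye"]),np.array(c["rotation"])@np.array([x,y,1])
def onz(c,u,v,z):
    e,d=ray(c,u,v); return e+d*(z-e[2])/d[2]
def proj(c,P):
    R=np.array(c["rotation"]); K=np.array([[c["fx"],0,c["cx"]],[0,c["fy"],c["cy"]],[0,0,1.]])
    rv=cv2.Rodrigues(R.T)[0]; t=-R.T@np.array(c["eye"])
    return cv2.projectPoints(np.array(P,float).reshape(-1,1,3),rv,t,K,np.array([c["k1"],0,0,0,0.]))[0][:,0]
def tri(a,pa,b,pb):
    e1,d1=ray(a,*pa);e2,d2=ray(b,*pb);d1/=np.linalg.norm(d1);d2/=np.linalg.norm(d2)
    s=np.linalg.lstsq(np.stack([d1,-d2],1),e2-e1,rcond=None)[0]
    p,q=e1+s[0]*d1,e2+s[1]*d2; return (p+q)/2,np.linalg.norm(p-q)
E
python3 - <<'E'
from h import *
import pickle
d={n:cap(n) for n in("scene","top")}
pickle.dump(d,open("d0.pkl","wb"))
for n in d: save(d[n],n+"0.png",None,1.25); print(n,d[n]["eye"],np.round(d[n]["rotation"],2).tolist(),d[n]["fx"],d[n]["k1"])
print(r.state())
E
```

```text
scene [0.84986979 0.71043246 1.36975938] [-2.61, 0.01, 2.66] 509.9387865388209 -0.11217097850705869
top [0.40798966 0.00830547 1.16196625] [-3.03, 0.03, -1.58] 363.0378695812977 -0.001642753180290136
{'t': 0.1, 'q': array([ 1.13120461e+00,  2.59277553e-01,  1.53592420e+00,  1.40447576e-05,
        1.34800867e+00, -2.02809001e-01]), 'qd': array([-0.00089558, -0.0007011 , -0.00258488,  0.0006921 ,  0.00021114,
        0.00058186]), 'tau': array([ 1.16914736e-03, -4.38204360e+01, -2.84643996e+01,  7.21130543e-02,
        3.62875219e-02, -5.88385251e-05]), 'ee_pos': array([0.12879723, 0.53424056, 0.22891667]), 'tool_rot': array([-3.14001080e+00, -3.39265929e-04,  2.90480656e+00]), 'ft_force': array([ 0.36501933, -0.14364549, -0.19547784]), 'torque': array([-0.01061988,  0.00485222,  0.03532506]), 'grip_force': 0.0, 'finger_gap': 0.0928942519541069}
```

View pics/top0.png

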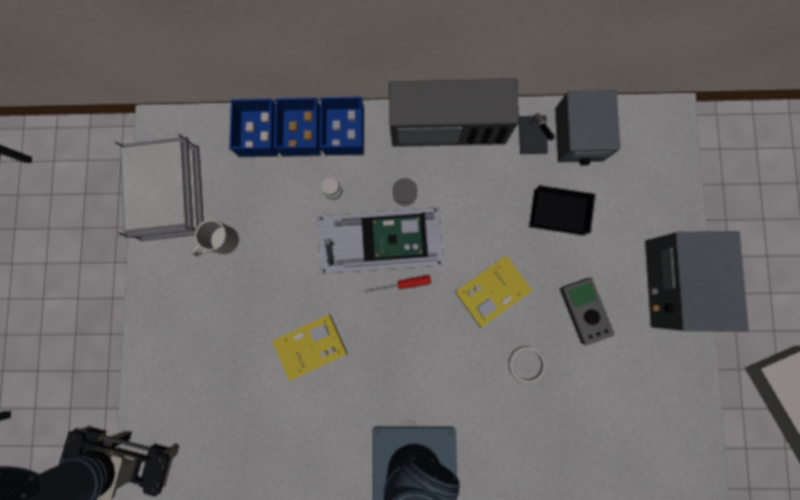

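View pics/scene0.png

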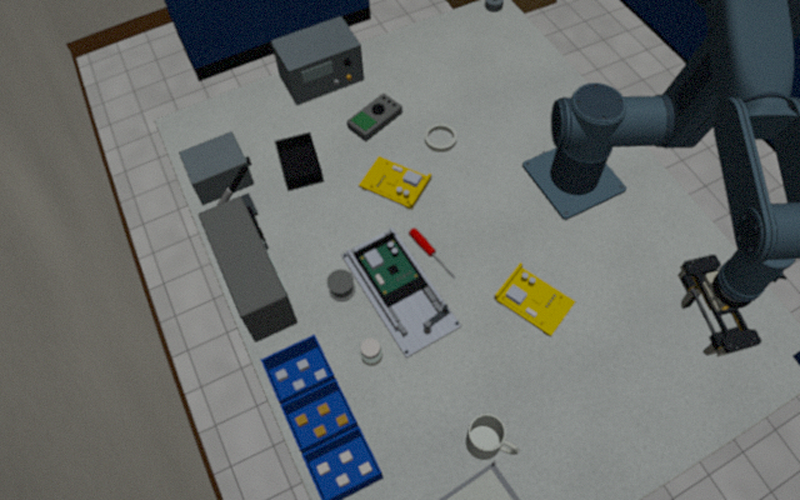

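The top view shows the green board in its carrier on the fixture at (316,190) in 640-px terms. The yellow look-alikes are at (395,233) and (248,277), and the multimeter, which also has a green patch, is at (470,248). I choose the green board in the metal fixture. The keeper is at its left, near (264,201), and the driver is near (320,227). The rotation turns out to be rpy, so I'll convert it.

```bash
sed -i 's/    c=r.capture(n); return c/    from scipy.spatial.transform import Rotation as Ro\n    c=r.capture(n); c["rotation"]=Ro.from_euler("xyz",c["rotation"]).as_matrix(); return c/' h.py
python3 - <<'E'
from h import *
import pickle
d=pickle.load(open("d0.pkl","rb"))
from scipy.spatial.transform import Rotation as Ro
for c in d.values(): c["rotation"]=Ro.from_euler("xyz",c["rotation"]).as_matrix()
pickle.dump(d,open("d0.pkl","wb"))
a=cv2.resize(d["top"]["pixels"][155:240,245:365,::-1],(800,567),interpolation=cv2.INTER_CUBIC)
cv2.imwrite("pics/top1.png",a)
t=d["top"]
for n,p in dict(plTL=(256,173),plBL=(259,217),plTR=(351,167),plBR=(353,212),base=(332,380)).items(): print(n,onz(t,*p,0.01))
E
```

```text
plTL [0.6289605 0.2361775 0.01     ]
plBL [0.48614331 0.22511774 0.01      ]
plTR [ 0.64417815 -0.07104432  0.01      ]
plBR [ 0.49897796 -0.07464678  0.01      ]
base [-0.01012859 -0.00144561  0.01      ]
```

View pics/top1.png

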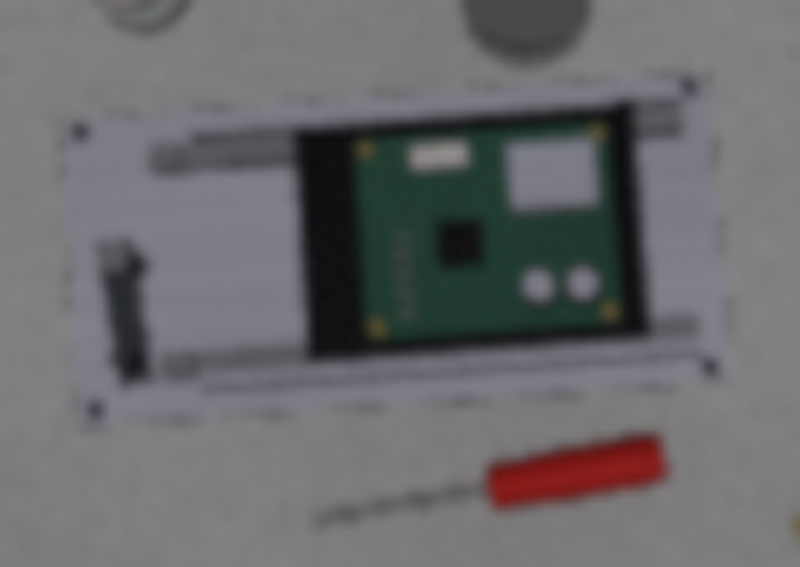

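The crop confirms the green board in its black carrier. The end wall is at the right (the -y side), and the keeper is at the left with its peg on the robot side. Next I'll move above the fixture with the fingers closing, for a wrist look.

Call:
{"op": "carry_out", "data": {
  "deltas": [
    [0, [-29, -22, -6], [0, 0, 0]],
    [0, [-29, -22, -6], [0, 0, 0]],
    [0, [-29, -22, -6], [0, 0, 0]],
    [0, [-29, -22, -6], [0, 0, 0]],
    [0, [-29, -22, -6], [0, 0, 0]],
    [0, [-29, -22, -6], [0, 0, 0]],
    [0, [-29, -22, -6], [0, 0, 0]],
    [0, [-29, -22, -6], [0, 0, 0]]
  ],
  "squeeze": 20
}}

```text
t: 0.77
ee_pos: [0.3137, 0.3075, 0.2777]
tool_rot: [-3.141, -0.0, 2.905]
ft_force: [1.6, -0.2, -0.6]
finger_gap: 0.0443
grip_force: 0.0
```

Call:
{"op": "carry_out", "data": {
  "deltas": [
    [0, [-29, -22, -6], [0, 0, 0]],
    [0, [-29, -22, -6], [0, 0, 0]],
    [0, [-29, -22, -6], [0, 0, 0]],
    [0, [-29, -22, -6], [0, 0, 0]],
    [0, [-29, -22, -6], [0, 0, 0]],
    [0, [-29, -22, -6], [0, 0, 0]],
    [0, [-29, -22, -6], [0, 0, 0]],
    [0, [0, 0, 0], [0, 0, 0]]
  ]
}}

```text
t: 1.43
ee_pos: [0.4783, 0.107, 0.3198]
tool_rot: [-3.14, 0.003, 2.9]
ft_force: [0.9, -0.5, -0.3]
finger_gap: 0.0005
grip_force: 0.0
```

Run:
```python
from h import *
import pickle
w=cap("wrist"); pickle.dump(w,open("w1.pkl","wb")); save(w,"w1.png",None,1.25)
s=r.state(); print(s["t"],s["ee_pos"],s["tool_rot"],s["finger_gap"],w["eye"],w["rotation"].round(3).tolist(),w["fx"])
```

```text
1.4833 [0.47623981 0.10922264 0.31929541] [-3.14100278e+00 -2.40287403e-05  2.90002187e+00] 0.0007192700588459662 [0.41470682 0.12260989 0.47440371] [[0.239, 0.942, 0.235], [0.971, -0.231, -0.06], [-0.003, 0.242, -0.97]] 332.1758460416916
```

View pics/w1.png

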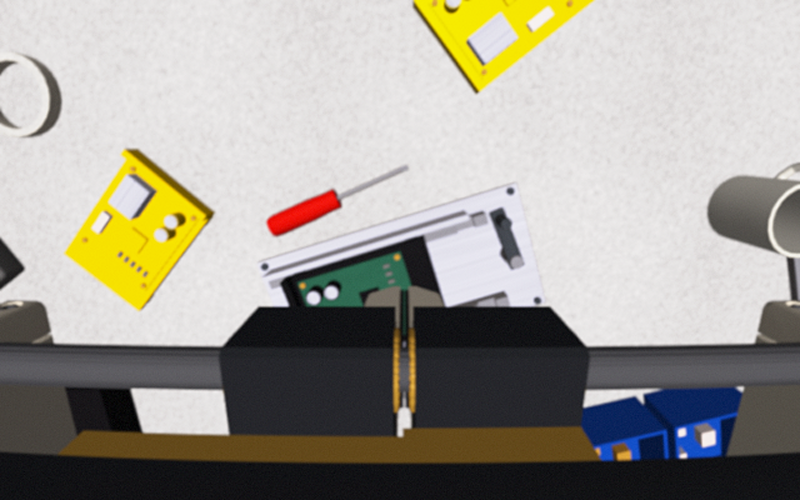

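The hand hides half of the fixture. The driver is at (325,160)/1.25 and the keeper at (507,238)/1.25. I'll move farther out and square up.

Call:
{"op": "carry_out", "data": {
  "deltas": [
    [0, [-30, -5, 0], [0, 0, 0]],
    [0, [-30, -5, 0], [0, 0, 0]],
    [0, [-30, -5, 0], [0, 0, 0]],
    [0, [-30, -5, 0], [0, 0, 0]],
    [0, [-30, -5, 0], [0, 0, 0]],
    [0, [0, 0, 0], [0, 0, -0.1]],
    [0, [0, 0, 0], [0, 0, -0.1]],
    [0, [0, 0, 0], [0, 0, -0.09]]
  ]
}}

```text
t: 2.15
ee_pos: [0.614, 0.0533, 0.3183]
tool_rot: [3.141, -0.003, -3.083]
ft_force: [-0.3, 0.8, 0.2]
finger_gap: 0.0003
grip_force: 0.0
```

Run:
```python
from h import *
import pickle
w=cap("wrist"); pickle.dump(w,open("w2.pkl","wb")); save(w,"w2.png",(120,0,520,280),2)
s=r.state(); print(s["t"],s["ee_pos"],s["tool_rot"],s["finger_gap"],w["eye"])
```

```text
2.2 [0.61383067 0.05350585 0.3186311 ] [ 3.14083217e+00 -2.16006199e-03 -3.07779761e+00] 0.00027036608686697213 [0.54935553 0.04874998 0.47327293]
```

View pics/w2.png

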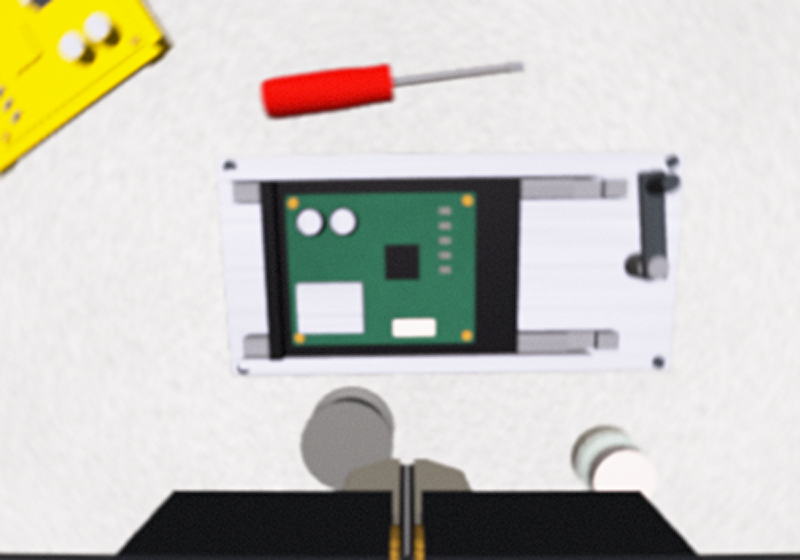

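This is a clear view (crop ×2, offset (120,0)). The carrier runs from end wall x≈272 to lead edge x≈519. The rails have notches near (614,188) and (605,340). The keeper bar spans (655,180) to (650,266), and the plate screws are at (230,166), (672,160), (243,370) and (658,362).

Run:
```python
from h import *
import pickle
w=pickle.load(open("w2.pkl","rb")); d=pickle.load(open("d0.pkl","rb")); t=d["top"]
P=lambda x,y:(x/2+120,y/2)
T=lambda x,y:(x*120/800+245,y*85/567+155)
f=lambda n,p,z:print(n,onz(w,*p,z).round(4))
S=[onz(w,*P(*p),.01) for p in[(230,166),(672,160),(243,370),(658,362)]]
print(np.round(S,4), "ctr",np.mean(S,0).round(4))
yd=(S[1]-S[0]+S[3]-S[2])[:2]; print("len",np.linalg.norm(S[1]-S[0]),np.linalg.norm(S[3]-S[2]),np.linalg.norm(S[2]-S[0]))
yaw=np.arctan2(-yd[0],yd[1]); print("yaw",yaw)
tS=[onz(t,*T(*p),.01) for p in[(710,367),(95,410),(688,86),(80,132)]]
print("top ctr",np.mean(tS,0), np.round(tS,4))
R=np.array([[np.cos(yaw),-np.sin(yaw)],[np.sin(yaw),np.cos(yaw)]])
o=np.mean(S,0)[:2]-R@[0,-.0225]; print("origin",o)
np.save("fix.npy",np.r_[o,yaw])
W=lambda x,y,z:np.r_[o+R@[x,y],z]
Q=lambda p:((p-[120,0])*2).round(0).tolist()
print("pivot49",Q(proj(w,W(0,.105,.049))[0]),"notch",Q(proj(w,W(-.05,.065,.03))[0]),Q(proj(w,W(.05,.065,.03))[0]))
for a in(1.3,1.57,1.9):
  x,y=-.05*np.sin(a),.105-.05*np.cos(a); print(a,[Q(proj(w,W(x,y,z))[0]) for z in(.049,.079)])
# board: triangulated gold corners / lead
for n,a,b in[("gold1",(292,203),(611,310)),("gold2",(468,200),(377,327)),("gold3",(467,336),(365,148)),("gold4",(299,338),(598,131)),("leadA",(519,181),(312,355)),("leadB",(518,352),(300,132))]:
  p,e=tri(w,P(*a),t,T(*b)); print(n,p.round(4),e.round(4),"fix",(R.T@(p[:2]-o)).round(4))
for n,p,z in[("lead",(519,266),.044),("walltopouter",(264,270),.06)]:
  q=onz(w,*P(*p),z); print(n,q.round(4),(R.T@(q[:2]-o)).round(4))
save(w,"k.png",(420,60,480,150),6)
```

```text
[[ 0.5092 -0.0712  0.01  ]
 [ 0.4871  0.2233  0.01  ]
 [ 0.6476 -0.0616  0.01  ]
 [ 0.6241  0.2334  0.01  ]] ctr [0.567 0.081 0.01 ]
len 0.2953141573649597 0.29588427602089556 0.13869075054811847
yaw 0.07733252865879317
top ctr [0.56440521 0.08129109 0.01      ] [[ 0.5053 -0.07    0.01  ]
 [ 0.4879  0.2243  0.01  ]
 [ 0.6414 -0.062   0.01  ]
 [ 0.623   0.2329  0.01  ]]
origin [0.56525969 0.1034183 ]
pivot49 [657.0, 267.0] notch [589.0, 187.0] [583.0, 342.0]
1.3 [[640.0, 188.0], [658.0, 184.0]]
1.57 [[662.0, 185.0], [681.0, 181.0]]
1.9 [[687.0, 189.0], [708.0, 186.0]]
gold1 [ 0.5311 -0.0235  0.0374] 0.0027 fix [-0.0438 -0.1239]
gold2 [0.5236 0.0868 0.036 ] 0.0003 fix [-0.0428 -0.0133]
gold3 [0.6128 0.0945 0.0152] 0.0015 fix [ 0.0467 -0.0126]
gold4 [ 0.617  -0.0181  0.0346] 0.003 fix [ 0.0422 -0.1251]
leadA [0.5104 0.1171 0.0408] 0.0002 fix [-0.0537  0.0179]
leadB [0.6101 0.1191 0.081 ] 0.0035 fix [0.0459 0.0122]
lead [0.5624 0.1216 0.044 ] [-0.0014  0.0184]
walltopouter [ 0.5736 -0.037   0.06  ] [-0.0025 -0.1407]
```

View pics/k.png

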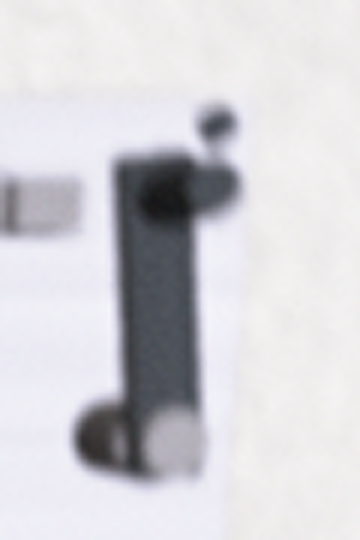

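The board centre is at fixture y ≈ -61 mm, so it needs a push of about 61 mm. The keeper is at about 1.47 rad. Two wall and lead measurements agree, and the fixture centre matches the top view to 3 mm. Next I go behind the end wall.

Call:
{"op": "carry_out", "data": {
  "deltas": [
    [0, [11, -33, 0], [0, 0, -0.014]],
    [0, [11, -33, 0], [0, 0, 0]],
    [0, [11, -33, 0], [0, 0, 0]],
    [0, [11, -33, 0], [0, 0, 0]],
    [0, [0, 0, 38], [0, 0, 0]],
    [0, [0, 0, 38], [0, 0, 0]],
    [0, [0, 0, 38], [0, 0, 0]],
    [0, [0, 0, 38], [0, 0, 0]]
  ]
}}

```text
t: 2.87
ee_pos: [0.5781, -0.0812, 0.1663]
tool_rot: [3.141, 0.0, -3.077]
ft_force: [0.9, -0.4, -0.7]
finger_gap: 0.0003
grip_force: 0.0
```

Call:
{"op": "carry_out", "data": {
  "deltas": [
    [0, [0, 0, 30], [0, 0, 0]],
    [0, [0, 0, 30], [0, 0, 0]],
    [0, [0, 0, 25], [0, 0, 0]],
    [0, [0, 0, 20], [0, 0, 0]],
    [0, [0, 0, 8], [0, 0, 0]],
    [0, [0, 0, 0], [0, 0, 0]],
    [0, [0, 0, 0], [0, 0, 0]],
    [0, [0, 0, 0], [0, 0, 0]]
  ]
}}

```text
t: 3.53
ee_pos: [0.58, -0.0822, 0.0562]
tool_rot: [-3.141, 0.002, -3.075]
ft_force: [0.2, -0.3, -0.5]
finger_gap: 0.0008
grip_force: 0.0
```

```bash
cat >> h.py <<'E'
o0=np.load("fix.npy") if __import__("os").path.exists("fix.npy") else np.zeros(3)
FR=np.array([[np.cos(o0[2]),-np.sin(o0[2])],[np.sin(o0[2]),np.cos(o0[2])]])
def fx(p): return (FR.T@(np.array(p)[:2]-o0[:2])).round(4)
E
python3 - <<'E'
from h import *
s=r.state(); print(s["t"],fx(s["ee_pos"]),s["ee_pos"],s["tool_rot"],s["ft_force"])
w=cap("wrist"); save(w,"w3.png",None,1.25)
E
```

```text
3.5333 [ 0.0003 -0.1862] [ 0.5799593  -0.08219948  0.05623255] [-3.14062982e+00  2.42037552e-03 -3.07458663e+00] [ 0.22894818 -0.26167805 -0.484399  ]
```

View pics/w3.png

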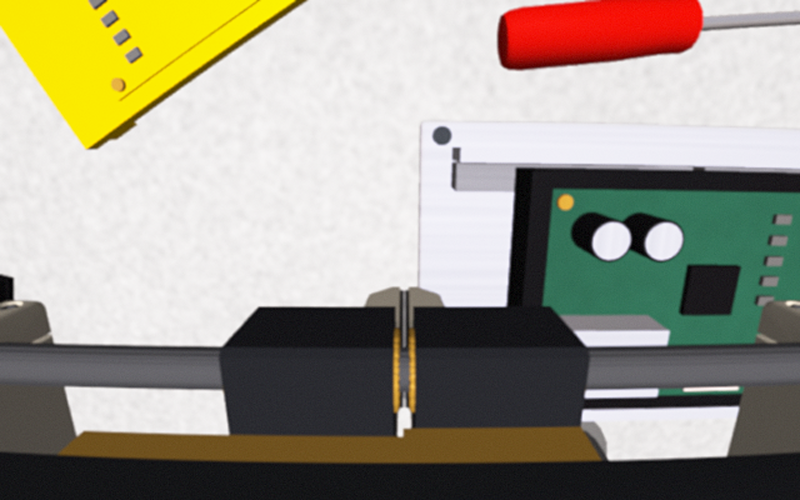

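The fingertips at (405,295) are behind the end wall's edge (515,170–305), central and clear. Now I push.

Call:
{"op": "carry_out", "data": {
  "deltas": [
    [0, [0, 0, 4], [0, 0, 0]],
    [0, [0, 8, 0], [0, 0, 0]],
    [0, [0, 8, 0], [0, 0, 0]],
    [0, [0, 6, 0], [0, 0, 0]],
    [0, [0, 5, 0], [0, 0, 0]],
    [0, [0, 5, 0], [0, 0, 0]],
    [0, [0, 5, 0], [0, 0, 0]],
    [0, [0, 5, 0], [0, 0, 0]]
  ]
}}

```text
t: 4.25
ee_pos: [0.5763, -0.0401, 0.0508]
tool_rot: [-3.141, 0.0, -3.074]
ft_force: [-0.4, -2.9, -0.1]
finger_gap: 0.0006
grip_force: 1.1
```

Call:
{"op": "carry_out", "data": {
  "deltas": [
    [0, [0, 5, 0], [0, 0, 0]],
    [0, [0, 5, 0], [0, 0, 0]],
    [0, [0, 5, 0], [0, 0, 0]],
    [0, [0, 5, 0], [0, 0, 0]],
    [0, [0, 4, 0], [0, 0, 0]],
    [0, [0, 4, 0], [0, 0, 0]],
    [0, [0, 0, 0], [0, 0, 0]],
    [0, [0, 0, 0], [0, 0, 0]]
  ]
}}

```text
t: 4.92
ee_pos: [0.5739, -0.0116, 0.0505]
tool_rot: [3.141, -0.001, -3.074]
ft_force: [0.1, 0.0, -0.7]
finger_gap: 0.0006
grip_force: 0.0
```

Run:
```python
from h import *
s=r.state(); print(s["t"],fx(s["ee_pos"]),s["ee_pos"],s["tool_rot"],s["ft_force"])
```

```text
4.9167 [-0.0003 -0.1154] [ 0.57387565 -0.01162192  0.05049248] [ 3.14073202e+00 -5.68777330e-04 -3.07411432e+00] [ 0.09606834  0.03295457 -0.69552202]
```

Call:
{"op": "carry_out", "data": {
  "deltas": [
    [0, [0, 3, 0], [0, 0, 0]],
    [0, [0, 3, 0], [0, 0, 0]],
    [0, [0, 3, 0], [0, 0, 0]],
    [0, [0, 3, 0], [0, 0, 0]],
    [0, [0, 1, 0], [0, 0, 0]],
    [0, [0, 1, 0], [0, 0, 0]],
    [0, [0, 1, 0], [0, 0, 0]],
    [0, [0, 1, 0], [0, 0, 0]]
  ]
}}

```text
t: 5.58
ee_pos: [0.573, 0.0037, 0.0506]
tool_rot: [3.142, -0.0, -3.074]
ft_force: [0.6, -1.1, -1.1]
finger_gap: 0.0002
grip_force: 0.7
```

Call:
{"op": "carry_out", "data": {
  "deltas": [
    [0, [0, 1, 0], [0, 0, 0]],
    [0, [0, 1, 0], [0, 0, 0]],
    [0, [0, 1, 0], [0, 0, 0]],
    [0, [0, 1, 0], [0, 0, 0]],
    [0, [0, 0, 0], [0, 0, 0]],
    [0, [0, 0, 0], [0, 0, 0]],
    [0, [0, 0, 0], [0, 0, 0]],
    [0, [0, 0, 0], [0, 0, 0]]
  ]
}}

```text
t: 6.25
ee_pos: [0.5728, 0.0078, 0.0507]
tool_rot: [3.141, -0.0, -3.074]
ft_force: [0.9, 0.5, 0.6]
finger_gap: 0.0005
grip_force: 0.0
```

Run:
```python
from h import *
s=r.state(); print(s["t"],fx(s["ee_pos"]),s["ee_pos"],s["tool_rot"],s["ft_force"])
```

```text
6.25 [ 0.0001 -0.0959] [0.57281892 0.00777243 0.05066766] [ 3.14130897e+00 -7.93269510e-06 -3.07444095e+00] [0.88608335 0.54405499 0.57515098]
```

Call:
{"op": "carry_out", "data": {
  "deltas": [
    [0, [0, 1, 0], [0, 0, 0]],
    [0, [0, 1, 0], [0, 0, 0]],
    [0, [0, 1, 0], [0, 0, 0]],
    [0, [0, 1, 0], [0, 0, 0]],
    [0, [0, 0, 0], [0, 0, 0]],
    [0, [0, 0, 0], [0, 0, 0]],
    [0, [0, 0, 0], [0, 0, 0]],
    [0, [0, 0, 0], [0, 0, 0]]
  ]
}}

```text
t: 6.92
ee_pos: [0.5726, 0.0117, 0.0507]
tool_rot: [3.141, 0.0, -3.074]
ft_force: [-0.0, -1.3, 0.4]
finger_gap: 0.0006
grip_force: 0.6
```

Run:
```python
from h import *
s=r.state(); print(s["t"],fx(s["ee_pos"]),s["ee_pos"],s["ft_force"])
w=cap("wrist"); save(w,"w4.png",None,1.25)
```

```text
6.9167 [ 0.0003 -0.0921] [0.57262511 0.01165516 0.05066779] [-0.01523828 -1.28637276  0.40023582]
```

View pics/w4.png

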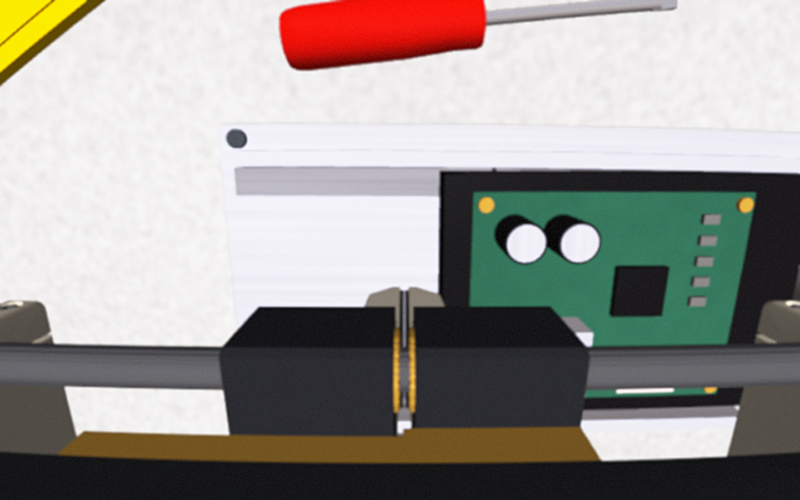

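The finger's edge (443,300) touches the wall (outer edge at x=440). I'll measure where the wall is.

Run:
```python
from h import *
w=cap("wrist")
g=w["pixels"][:,:,:].max(2).astype(int)
for row in(145,165,190):
  u=np.where(np.diff(g[row,300:380])<-40)[0]; print(row,u+300,[ (z,fx(onz(w,301+u[0] if len(u)==1 else 301+u[-1],row,z))) for z in(.06,.054)])
print("plate screw",fx(onz(w,236/1.25,138/1.25,.01)),"wrist expect",fx([.5092,-.0712]))
```

```text
145 [350 351 352] [(0.06, array([-0.0534, -0.0792])), (0.054, array([-0.0529, -0.0787]))]
165 [350 351 352] [(0.06, array([-0.0447, -0.0791])), (0.054, array([-0.0438, -0.0786]))]
190 [350 351] [(0.06, array([-0.0334, -0.0794])), (0.054, array([-0.0321, -0.0789]))]
plate screw [-0.0703 -0.1693] wrist expect [-0.0694 -0.1698]
```

The wall is at about -79 mm, which is where it should drop. I'll keep pushing until the firm stop.

Call:
{"op": "carry_out", "data": {
  "deltas": [
    [0, [0, 1, 0], [0, 0, 0]],
    [0, [0, 0, 0], [0, 0, 0]],
    [0, [0, 1, 0], [0, 0, 0]],
    [0, [0, 0, 0], [0, 0, 0]],
    [0, [0, 1, 0], [0, 0, 0]],
    [0, [0, 0, 0], [0, 0, 0]],
    [0, [0, 0, 0], [0, 0, 0]],
    [0, [0, 0, 0], [0, 0, 0]]
  ]
}}

```text
t: 7.68
ee_pos: [0.5726, 0.0124, 0.0508]
tool_rot: [-3.138, -0.0, -3.074]
ft_force: [-0.4, -9.6, 0.8]
finger_gap: 0.0003
grip_force: 5.0
```

Call:
{"op": "carry_out", "data": {
  "deltas": [
    [0, [0, 1, 0], [0, 0, 0]],
    [0, [0, 1, 0], [0, 0, 0]],
    [0, [0, 0, 0], [0, 0, 0]],
    [0, [0, 0, 0], [0, 0, 0]],
    [0, [0, 0, 0], [0, 0, 0]],
    [0, [0, 0, 0], [0, 0, 0]],
    [0, [0, 0, 0], [0, 0, 0]],
    [0, [0, 0, 0], [0, 0, 0]]
  ]
}}

```text
t: 8.35
ee_pos: [0.5725, 0.0126, 0.0508]
tool_rot: [-3.136, -0.0, -3.074]
ft_force: [-1.4, -16.4, 0.1]
finger_gap: 0.0005
grip_force: 8.2
```

The stop is firm: 16 N with no travel. I'll back off so both ends settle, rise, and move out to view from above.

Call:
{"op": "carry_out", "data": {
  "deltas": [
    [0, [0, -5, 0], [0, 0, 0]],
    [0, [0, -10, 0], [0, 0, 0]],
    [0, [0, -15, 0], [0, 0, 0]],
    [0, [0, 0, -30], [0, 0, 0]],
    [0, [0, 0, -40], [0, 0, 0]],
    [0, [0, 0, -40], [0, 0, 0]],
    [0, [0, 0, -40], [0, 0, 0]],
    [0, [0, 0, -40], [0, 0, 0]]
  ]
}}

```text
t: 9.02
ee_pos: [0.5737, -0.013, 0.2424]
tool_rot: [3.14, -0.0, -3.074]
ft_force: [2.2, -0.8, -0.5]
finger_gap: 0.0001
grip_force: 0.0
```

Call:
{"op": "carry_out", "data": {
  "deltas": [
    [0, [-15, 35, -20], [0, 0, 0]],
    [0, [-15, 35, -20], [0, 0, 0]],
    [0, [-15, 35, -20], [0, 0, 0]],
    [0, [-5, 25, -15], [0, 0, 0]],
    [0, [0, 0, 0], [0, 0, 0]],
    [0, [0, 0, 0], [0, 0, 0]],
    [0, [0, 0, 0], [0, 0, 0]],
    [0, [0, 0, 0], [0, 0, 0]]
  ]
}}

```text
t: 9.68
ee_pos: [0.6135, 0.1153, 0.3125]
tool_rot: [-3.142, -0.003, -3.075]
ft_force: [0.6, 0.5, -0.2]
finger_gap: 0.0001
grip_force: 0.0
```

Run:
```python
from h import *
import pickle
s=r.state(); print(s["t"],fx(s["ee_pos"]),s["ee_pos"],s["tool_rot"])
w=cap("wrist"); pickle.dump(w,open("w5.pkl","wb")); save(w,"w5.png",(160,40,520,280),2.2)
```

```text
9.6833 [0.0491 0.0081] [0.61354907 0.11526667 0.3124504 ] [-3.14156495e+00 -2.54826322e-03 -3.07534700e+00]
```

View pics/w5.png

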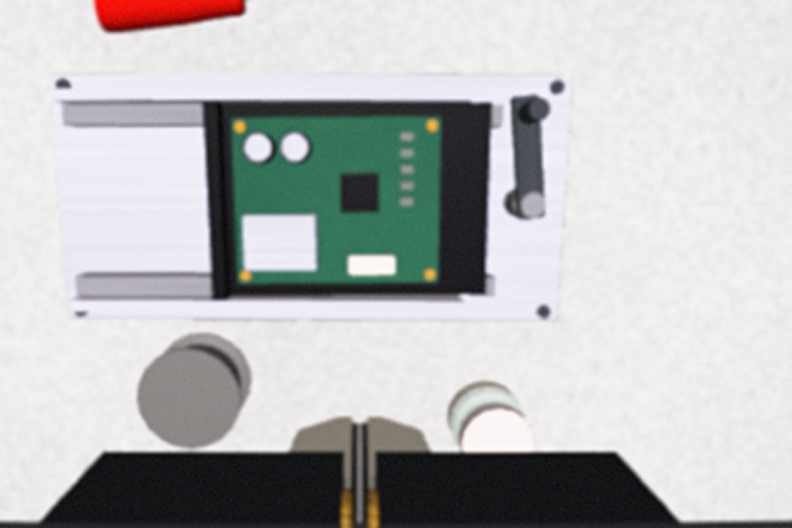

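The board now reaches the notches, with wall x≈208, lead x≈490 and the keeper peg at (537,108). To verify the drop I'll use the spacing of the gold dots: the same pattern in w2 (undropped) and here gives the height change.

Run:
```python
from h import *
import pickle
from scipy.optimize import brentq
def dots(w,roi):
  p=w["pixels"].astype(float); m=np.zeros(p.shape[:2]); x0,y0,x1,y1=roi
  m[y0:y1,x0:x1]=np.clip((p[:,:,0]-p[:,:,2]-30),0,None)[y0:y1,x0:x1]
  n,l,st,c=cv2.connectedComponentsWithStats((m>15).astype(np.uint8))
  out=[]
  for i in range(1,n):
    if st[i,4]>5:
      yy,xx=np.where(cv2.dilate((l==i).astype(np.uint8),np.ones((3,3)))>0); k=m[yy,xx]; out.append((np.sum(xx*k)/k.sum(),np.sum(yy*k)/k.sum()))
  return np.array(out)
a=pickle.load(open("w2.pkl","rb")); b=pickle.load(open("w5.pkl","rb"))
A=dots(a,(250,90,370,180)); B=dots(b,(255,85,370,175)); print(A.round(1).tolist(),B.round(1).tolist())
def world(w,D,z): return np.array([onz(w,*p,z) for p in D])
def pair(D):
  s=D[np.lexsort((D[:,0],))]; l,r_=s[:2],s[2:]; return np.r_[l[l[:,1].argsort()],r_[r_[:,1].argsort()]]
A,B=pair(A),pair(B)
from scipy.spatial.distance import pdist
ref=pdist(world(a,A,.045)).sum()
z=brentq(lambda z:pdist(world(b,B,z)).sum()-ref,0,.1); print("z if start .045:",z, pdist(world(a,A,.045)).round(4),pdist(world(b,B,z)).round(4))
for w,D,zz in((a,A,.045),(b,B,.045),(b,B,.039)): q=world(w,D,zz); print(fx(q.mean(0)),[fx(v).tolist() for v in q])
# left (wall end) pair and lead pair separately
for i,j in((0,1),(2,3)):
  r0=np.linalg.norm(world(a,A,.045)[i]-world(a,A,.045)[j]); print(brentq(lambda z:np.linalg.norm(np.diff(world(b,B[[i,j]],z),axis=0))-r0,0,.1))
# keeper from peg top
P=lambda x,y:(x/2.2+160,y/2.2+40)
q=fx(onz(b,*P(537,108),.079)); print("peg",q,"ang",np.arctan2(-q[0],.105-q[1]))
q=fx(onz(b,*P(532,204),.049)); print("pivot-top",q)
```

```text
[[353.3, 99.8], [266.0, 101.1], [352.9, 167.3], [269.2, 168.6]] [[268.6, 97.2], [355.9, 96.6], [271.1, 164.9], [354.9, 164.2]]
z if start .045: 0.038501099462709104 [0.0847 0.1086 0.1375 0.1378 0.1087 0.0844] [0.0846 0.1086 0.1376 0.1378 0.1088 0.0844]
[-0.0006 -0.0696] [[-0.043, -0.1237], [0.0416, -0.1242], [-0.0426, -0.0152], [0.0418, -0.0155]]
[-0.0007 -0.0053] [[-0.0425, -0.0586], [0.0408, -0.0591], [-0.042, 0.0483], [0.0411, 0.048]]
[-0.0004 -0.0055] [[-0.0429, -0.0595], [0.0416, -0.0601], [-0.0424, 0.0489], [0.0419, 0.0486]]
0.038453739912510686
0.03822067138732924
peg [-0.0478  0.0991] ang 1.4479865280309678
pivot-top [0.0018 0.1055]
```

The board dropped 6.5 mm, evenly at both ends, so it is seated. The keeper is at about 1.45 rad, with the peg at fixture (-49, 99.5). I'll go to the +y side of the peg, with the fingertips above 60 mm.

Call:
{"op": "carry_out", "data": {
  "deltas": [
    [0, [20, 25, 0], [0, 0, 0]],
    [0, [20, 25, 0], [0, 0, 0]],
    [0, [20, 25, 0], [0, 0, 0]],
    [0, [21, 26, 0], [0, 0, 0]],
    [0, [21, 26, 0], [0, 0, 0]],
    [0, [0, 0, 40], [0, 0, 0]],
    [0, [0, 0, 40], [0, 0, 0]],
    [0, [0, 0, 40], [0, 0, 0]]
  ]
}}

```text
t: 10.4
ee_pos: [0.5036, 0.2358, 0.193]
tool_rot: [3.141, 0.002, -3.074]
ft_force: [0.3, -0.3, -0.9]
finger_gap: 0.0008
grip_force: 0.0
```

Call:
{"op": "carry_out", "data": {
  "deltas": [
    [0, [0, 0, 40], [0, 0, 0]],
    [0, [0, 0, 38], [0, 0, 0]],
    [0, [0, 0, 25], [0, 0, 0]],
    [0, [0, 0, 14], [0, 0, 0]],
    [0, [0, 0, 0], [0, 0, -0.1]],
    [0, [0, 0, 0], [0, 0, 0]],
    [0, [0, 0, 0], [0, 0, 0]],
    [0, [0, 0, 0], [0, 0, 0]]
  ]
}}

```text
t: 11.07
ee_pos: [0.5044, 0.2357, 0.0772]
tool_rot: [3.142, 0.001, -2.978]
ft_force: [-0.4, -0.1, -0.6]
finger_gap: 0.0001
grip_force: 0.0
```

Run:
```python
from h import *
s=r.state(); print(s["t"],fx(s["ee_pos"]),s["ee_pos"],s["tool_rot"],s["ft_force"])
```

```text
11.0667 [-0.0504  0.1366] [0.50442784 0.23567365 0.07721182] [ 3.14151446e+00  8.05871278e-04 -2.97777356e+00] [-0.38296903 -0.10988417 -0.64275144]
```

Call:
{"op": "carry_out", "data": {
  "deltas": [
    [0, [2, -5, 3], [0, 0, 0]],
    [0, [0, -5, 0], [0, 0, 0]],
    [0, [0, -5, 0], [0, 0, 0]],
    [0, [1.6, -5.1, 0], [0, 0, -0.1]],
    [0, [1.6, -5.1, 0], [0, 0, -0.1]],
    [0, [1.6, -5.1, 0], [0, 0, -0.1]],
    [0, [0, 0, 0], [0, 0, 0]],
    [0, [0, 0, 0], [0, 0, 0]]
  ]
}}

```text
t: 11.73
ee_pos: [0.5041, 0.2047, 0.074]
tool_rot: [-3.141, 0.001, -2.679]
ft_force: [0.8, 0.4, -0.2]
finger_gap: 0.0005
grip_force: 0.0
```

```bash
cat > k.py <<'E'
from h import *
s=r.state(); q=fx(s["ee_pos"])
ph=(s["tool_rot"][2]-np.pi-o0[2]+np.pi)%(2*np.pi)-np.pi; a=np.pi/2-ph
e=np.array([-np.sin(a),-np.cos(a)]);u=np.array([np.cos(a),-np.sin(a)]);v=q-[0,.105]
print(s["t"],"fix",q,s["ee_pos"][2],"a",a,"toolx",v@e,"c",-v@u,"F",s["ft_force"].round(1),"fix F",(FR.T@s["ft_force"][:2]).round(1))
E
python3 k.py
```

```text
11.7333 fix [-0.0531  0.1057] 0.07404740418000876 a 1.1850486595832415 toolx 0.04893469652147804 c 0.020627541694318435 F [ 0.8  0.4 -0.2] fix F [0.8 0.3]
```

Call:
{"op": "carry_out", "data": {
  "deltas": [
    [0, [1.8, -5.1, 0], [0, 0, -0.1]],
    [0, [1.8, -5.1, 0], [0, 0, -0.1]],
    [0, [1.8, -5.1, 0], [0, 0, -0.1]],
    [0, [1.8, -5.1, 0], [0, 0, -0.1]],
    [0, [1.8, -5.1, 0], [0, 0, -0.1]],
    [0, [1.8, -5.1, 0], [0, 0, -0.1]],
    [0, [0, 0, 0], [0, 0, 0]],
    [0, [0, 0, 0], [0, 0, 0]]
  ]
}}

```text
t: 12.4
ee_pos: [0.5159, 0.1754, 0.0739]
tool_rot: [-3.141, 0.0, -2.08]
ft_force: [-0.5, 0.4, -0.1]
finger_gap: 0.0004
grip_force: 0.0
```

```bash
python3 k.py
python3 - <<'E'
from h import *
import pickle
d={n:cap(n) for n in("top","scene")}; pickle.dump(d,open("d1.pkl","wb"))
E
```

```text
12.4 fix [-0.0437  0.0756] 0.07386885940058992 a 0.586415978260793 toolx 0.04867080027628027 c 0.02012965972058236 F [-0.5  0.4 -0.1] fix F [-0.5  0.5]
```

Call:
{"op": "carry_out", "data": {
  "deltas": [
    [0, [1.8, -5.1, 0], [0, 0, -0.1]],
    [0, [1.8, -5.1, 0], [0, 0, -0.1]],
    [0, [1.8, -5.1, 0], [0, 0, -0.1]],
    [0, [1.8, -5.1, 0], [0, 0, -0.1]],
    [0, [1.7, -5.1, 0], [0, 0, -0.1]],
    [0, [1.3, -4, 0], [0, 0, -0.08]],
    [0, [0, 0, 0], [0, 0, 0]],
    [0, [0, 0, 0], [0, 0, 0]]
  ]
}}

```text
t: 13.17
ee_pos: [0.5404, 0.161, 0.0736]
tool_rot: [3.141, -0.005, -1.5]
ft_force: [-0.3, -1.3, -0.9]
finger_gap: 0.0007
grip_force: 0.4
```

```bash
python3 k.py
```

```text
13.1667 fix [-0.0203  0.0593] 0.07355499832825488 a 0.006864759732555292 toolx 0.04583827672772608 c 0.019985804628095558 F [-0.3 -1.3 -0.9] fix F [-0.4 -1.3]
```

Call:
{"op": "carry_out", "data": {
  "deltas": [
    [0, [1, -1, 0], [0, 0, 0]],
    [0, [0, -1, 0], [0, 0, 0]],
    [0, [0, -1, 0], [0, 0, 0]],
    [0, [0, -1, 0], [0, 0, 0]],
    [0, [0, 0, 0], [0, 0, 0]],
    [0, [0, 0, 0], [0, 0, 0]],
    [0, [0, 0, 0], [0, 0, 0]],
    [0, [0, 0, 0], [0, 0, 0]]
  ]
}}

```text
t: 13.83
ee_pos: [0.5411, 0.1608, 0.0733]
tool_rot: [3.135, -0.005, -1.499]
ft_force: [-9.5, 0.9, 6.0]
finger_gap: 0.0006
grip_force: 5.4
```

```bash
python3 k.py
```

```text
13.8333 fix [-0.0197  0.0591] 0.07327723432558703 a 0.00578528606062978 toolx 0.04601320137595956 c 0.019434127177092177 F [-9.5  0.9  6. ] fix F [-9.4  1.7]
```

There is a firm stop at 9.5 N with c≈19 mm, so the keeper is closed. I'll back off, rise, and check.

Call:
{"op": "carry_out", "data": {
  "deltas": [
    [0, [0, 5, 0], [0, 0, 0]],
    [0, [0, 12, 0], [0, 0, 0]],
    [0, [0, 15, 0], [0, 0, 0]],
    [0, [0, 0, -30], [0, 0, 0]],
    [0, [0, 0, -40], [0, 0, 0]],
    [0, [0, 0, -40], [0, 0, 0]],
    [0, [0, 0, -40], [0, 0, 0]],
    [0, [0, 0, -40], [0, 0, 0]]
  ]
}}

```text
t: 14.5
ee_pos: [0.5129, 0.1592, 0.2661]
tool_rot: [-3.139, -0.006, -1.5]
ft_force: [0.5, 0.3, -0.0]
finger_gap: 0.0004
grip_force: 0.0
```

Call:
{"op": "carry_out", "data": {
  "deltas": [
    [0, [-40, 0, -10], [0, 0, 0]],
    [0, [-40, 0, -10], [0, 0, 0]],
    [0, [-40, 0, -10], [0, 0, 0]],
    [0, [0, 0, 0], [0, 0, 0]],
    [0, [0, 0, 0], [0, 0, 0]],
    [0, [0, 0, 0], [0, 0, 0]],
    [0, [0, 0, 0], [0, 0, 0]],
    [0, [0, 0, 0], [0, 0, 0]]
  ]
}}

```text
t: 15.17
ee_pos: [0.5044, 0.2776, 0.2926]
tool_rot: [3.141, -0.006, -1.501]
ft_force: [0.5, -0.6, -0.3]
finger_gap: 0.0007
grip_force: 0.0
```

Run:
```python
from h import *
import pickle
w=cap("wrist"); t=cap("top"); pickle.dump((w,t),open("w6.pkl","wb"))
a=w["pixels"][:,:,::-1]; b=cv2.resize(t["pixels"][110:290,200:420,::-1],(500,409))
c=np.zeros((409,1140,3),np.uint8); c[:400,:640]=a; c[:,640:]=b
cv2.imwrite("pics/f.png",cv2.resize(c,(800,287),interpolation=cv2.INTER_AREA))
W=lambda x,y,z:np.r_[o0[:2]+FR@[x,y],z]
print("expected peg top px",proj(w,W(0,.055,.079)),"pivot",proj(w,W(0,.105,.049)), r.state()["ee_pos"])
```

```text
expected peg top px [[277.66915521  64.44870874]] pivot [[282.49528735 113.79929475]] [0.50446718 0.27776946 0.29277375]
```

View pics/f.png

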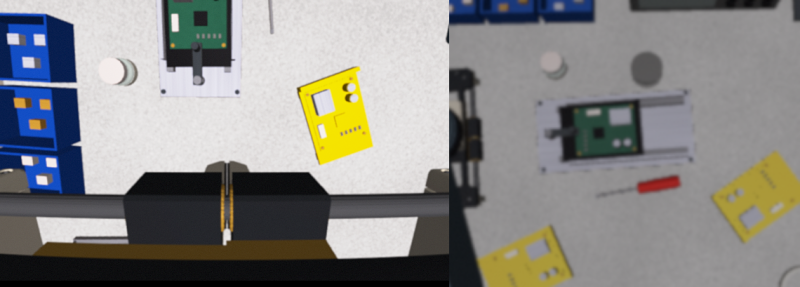

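The keeper lies over the board's lead end. Its peg top is at about (278,65), against (277.7,64.4) expected for angle 0. Nothing else has moved, and the hand is clear.

```bash
python3 -c "
from rig import r
print(r.close_job())"
```

```text
the job is handed in; nothing more can be done
None
```

The board is down in its notches (it dropped about 6.5 mm, evenly at both ends), the keeper is closed on its stop over the board's end, nothing else was seen to move, and the job was handed in at about 15 s with the hand clear.

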